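# Make an order of four long cartons up on the sloped ledge

## Robot

A 6-joint arm with a two-finger parallel gripper is mounted at the origin on the work surface. World frame = base frame: x ahead of the robot, y to its left, z up, the work surface at z = 0. Lengths are in m, angles in rad, forces in N, time in s.
With the tool pointing down it reaches from about 0.275 to 0.825 m from the base axis. Payload 4.9 kg.
Tool frame: the origin (TCP) lies on the centre line of the jaws, within the pads' length; the fingertips stand 14 mm ahead of it and the grasp point (between the pads) lies 5 mm behind it; z points along the fingers, x is the direction in which the jaws open and shut, and the axes are right-handed (so a half turn about z gives the same grasp; the last joint's range is limited). The gripper opens to 85 mm and grips with 20 to 120 N. Pads are 22 mm wide; open, the fingers measure 114 mm over their backs; the gripper's body (76 mm by 85 mm) begins 54 mm behind the grasp point. The pads swing forward as they close: fully open they stand 13 mm farther back than shut.
Start: joints at [-1.32, 0.326, -0.193, 1.052, 0, 1.437], TCP at [0.206, -0.51, 0.22] pointing down, gripper open.
Joint ranges: [-2.65, 2.65], [-0.97, 1.79], [-1.3, 1.35], [-1.93, 2.1], [-1.47, 1.37], [-3.14, 3.14]. Speed limits (rad/s): [2.57, 2.57, 3.14, 3.14, 3.14, 3.14].

## Interface

Orientations are given as a unit quaternion [w, x, y, z].
In Python, from station import r, kinematics, grab_frame, calibration, order, find_in gives the robot as it stands. Calls block until the motion is done:
- r.move_ptp(position, orientation): joint-space move of the TCP to a pose.
- r.move_straight(position, speed=0.15, rot=None, threshold=None): straight line of the TCP; rot=None keeps the orientation; speed is the mean speed in m/s. With threshold (N) it stops when the force on the tool has changed by that much, and returns True; else False.
- r.move_joints(angles): joint-space move.
- r.move_gripper(opening, strength=None): opening from 0.0 (shut) to 1.0 (fully open); strength is the grip in N (None keeps the last); returns when the fingers have stopped.
- r.dwell(seconds).
- kinematics.solve_ik(position, orientation): joint angles nearest the present ones, or None.
- grab_frame(name): name is "side" or "top"; returns (picture, depth): 420x560x3 uint8, blue, green, red; 420x560 float32, m along the optical axis (not along the pixel's ray), 0 where there is no reading.
- calibration(name): a dict with "fx", "fy", "cx", "cy" (pixels), "extrinsics" (4x4, takes a point from world to camera coordinates). Camera axes: x right, y up, looking along -z (the intrinsics and any distortion apply to the point x, -y, -z); pixel columns grow to the right and rows downward; lengths in m; the calibration is good to about 2 mm. A picture is of the moment at which its call begins. calibration takes no time and is no camera call.
A pose or a line that the arm cannot do raises r.PlanningError and nothing moves.
- order.hand_in(): hands the job in, once; it reports no verdict.
Trained networks look in the newest picture that a camera, given by its name, has taken for a name from the list of things; names that differ only in an ending like _2 or _b are one class to them, and where a whole thing is asked for, a point or a joint stands for the part that bears it (a point fixed in the world has none). Each returns a list of dicts, best first, with "score" (0 to 1); they miss things now and then, are a little off and sometimes report something else, mostly with a low value. They report only what shows in the picture. A call takes as long as a camera call. They do not tell look-alikes from the thing itself.
- find_in(camera, query): "rect" ([left, top, right, bottom] in pixels, round what is visible of it).
Readings, each from a call of its own:
- r.read_time_s(): time.
- r.read_qpos(): joint angles.
- r.read_joint_velocities(): joint speeds.
- r.read_tau(): joint torques, N m.
- r.read_tcp_pos(): TCP position.
- r.read_tcp_rot(): TCP orientation.
- r.read_force(): force on the tool from outside, world axes, zero at the start.
- r.read_wrist_torque(): the same for the moment, N m.
- r.read_opening(): opening from 0.0 (shut) to 1.0 (fully open).
Only numpy, scipy, OpenCV 4.12 (cv2) and the standard library are available. Lean on these libraries where they do the work, as an engineer would, in place of code of your own. Each camera call takes 0.05 s, during which the arm holds its last target.

## Task

The order on the sloped ledge is for four long cartons, and one long carton is already there. Add long cartons from the packing mat until the ledge holds exactly four, each lying label side up and flat on the sloped board, side by side and pointing front to back like the first, wholly on the board. Leave the one long carton left over lying on the mat or bench, and leave the short cartons and everything else where they are.

Things in the scene. Friction and masses are not known exactly. Their poses are not given: they have to be found in the camera images.
- deck: sloped plywood board of the order ledge, fixed. Origin: centre of its top face, 80 above the bench; x runs front to back up the slope (0.26 rad; low front edge nearest the robot), y along its 340 length, z square out of it. 136 front to back (x -68 to 68), 8 thick; a lip 6 thick, 10 high stands along the low front edge (x -68 to -62); ends and back are open
- carton_a: long cardboard carton, 100 long (its x) x 40 wide (y) x 32 high (z), about 90 g, plain brown with a white label; origin at the centre of its underside; lies on the mat, with carton_b lying on top of it
- carton_b: long cardboard carton, 100 long (its x) x 40 wide (y) x 32 high (z), about 90 g, plain brown with a white label; origin at the centre of its underside; starts lying on top of carton_a
- carton_c: long cardboard carton, 100 long (its x) x 40 wide (y) x 32 high (z), about 90 g, plain brown with a white label; origin at the centre of its underside; lies on the mat
- carton_d: long cardboard carton, 100 long (its x) x 40 wide (y) x 32 high (z), about 90 g, plain brown with a white label; origin at the centre of its underside; lies on the mat
- carton_e: long cardboard carton, 100 long (its x) x 40 wide (y) x 32 high (z), about 90 g, plain brown with a white label; origin at the centre of its underside; the one already lying on the sloped deck, front to back, anywhere along its length
- short_a: short cardboard carton of the same make, only 64 long (x) x 40 wide (y) x 32 high (z); origin at the centre of its underside; a bystander lying on the mat
- short_b: short cardboard carton of the same make, only 64 long (x) x 40 wide (y) x 32 high (z); origin at the centre of its underside; a bystander lying on the mat
- mat: black rubber packing mat, 320 (x) x 450 (y) x 3 thick, fixed to the bench, under the cartons that are not on the ledge; origin at the centre of its underside, so its top is 3 above the bench
- tin: flat round polish tin, 63 across, 24 high, lying on the mat among the cartons; origin at the centre of its underside; bystander
- spray: upright spray can, 48 across, 150 high; origin at the centre of its underside; bystander
- jar: small cream jar, 50 across, 55 high; origin at the centre of its underside; bystander
- brush: shoe brush lying bristles down, 45 (x) x 150 (y) x 40 high; origin at the centre of its underside; bystander
There are look-alikes about, which are no part of the job. Leave any green or red look-alike of the carton_e alone. What is shaped like the carton_b but green is not meant.

How it is judged:
At the end, for the whole second after the job is handed in: carton_e and exactly three of carton_a-d lie flat on the deck (6 mm, 0.12 rad), within 25 mm of its front-to-back middle and 155 mm of its centre along it, long axis within 0.3 rad of front to back, at rest; the fourth and the short cartons lie level (0.15 rad) with undersides below 45 mm (x of carton_e in the frame of deck between -0.025 and 0.025 m and y of carton_e in the frame of deck between -0.155 and 0.155 m and z of carton_e in the frame of deck between -0.006 and 0.006 m and angle between the z axis of carton_e and the z axis of deck, either way round below 0.12 rad and angle between the x axis of carton_e and the x axis of deck, either way round below 0.3 rad and (((x of carton_b in the frame of deck between -0.025 and 0.025 m and y of carton_b in the frame of deck between -0.155 and 0.155 m and z of carton_b in the frame of deck between -0.006 and 0.006 m and angle between the z axis of carton_b and the z axis of deck, either way round below 0.12 rad and angle between the x axis of carton_b and the x axis of deck, either way round below 0.3 rad) and (x of carton_c in the frame of deck between -0.025 and 0.025 m and y of carton_c in the frame of deck between -0.155 and 0.155 m and z of carton_c in the frame of deck between -0.006 and 0.006 m and angle between the z axis of carton_c and the z axis of deck, either way round below 0.12 rad and angle between the x axis of carton_c and the x axis of deck, either way round below 0.3 rad) and (x of carton_d in the frame of deck between -0.025 and 0.025 m and y of carton_d in the frame of deck between -0.155 and 0.155 m and z of carton_d in the frame of deck between -0.006 and 0.006 m and angle between the z axis of carton_d and the z axis of deck, either way round below 0.12 rad and angle between the x axis of carton_d and the x axis of deck, either way round below 0.3 rad) and (height (world z) of carton_a between -0.01 and 0.045 m and angle between carton_a's own z axis and vertical below 0.15 rad)) or ((x of carton_a in the frame of deck between -0.025 and 0.025 m and y of carton_a in the frame of deck between -0.155 and 0.155 m and z of carton_a in the frame of deck between -0.006 and 0.006 m and angle between the z axis of carton_a and the z axis of deck, either way round below 0.12 rad and angle between the x axis of carton_a and the x axis of deck, either way round below 0.3 rad) and (x of carton_c in the frame of deck between -0.025 and 0.025 m and y of carton_c in the frame of deck between -0.155 and 0.155 m and z of carton_c in the frame of deck between -0.006 and 0.006 m and angle between the z axis of carton_c and the z axis of deck, either way round below 0.12 rad and angle between the x axis of carton_c and the x axis of deck, either way round below 0.3 rad) and (x of carton_d in the frame of deck between -0.025 and 0.025 m and y of carton_d in the frame of deck between -0.155 and 0.155 m and z of carton_d in the frame of deck between -0.006 and 0.006 m and angle between the z axis of carton_d and the z axis of deck, either way round below 0.12 rad and angle between the x axis of carton_d and the x axis of deck, either way round below 0.3 rad) and (height (world z) of carton_b between -0.01 and 0.045 m and angle between carton_b's own z axis and vertical below 0.15 rad)) or ((x of carton_a in the frame of deck between -0.025 and 0.025 m and y of carton_a in the frame of deck between -0.155 and 0.155 m and z of carton_a in the frame of deck between -0.006 and 0.006 m and angle between the z axis of carton_a and the z axis of deck, either way round below 0.12 rad and angle between the x axis of carton_a and the x axis of deck, either way round below 0.3 rad) and (x of carton_b in the frame of deck between -0.025 and 0.025 m and y of carton_b in the frame of deck between -0.155 and 0.155 m and z of carton_b in the frame of deck between -0.006 and 0.006 m and angle between the z axis of carton_b and the z axis of deck, either way round below 0.12 rad and angle between the x axis of carton_b and the x axis of deck, either way round below 0.3 rad) and (x of carton_d in the frame of deck between -0.025 and 0.025 m and y of carton_d in the frame of deck between -0.155 and 0.155 m and z of carton_d in the frame of deck between -0.006 and 0.006 m and angle between the z axis of carton_d and the z axis of deck, either way round below 0.12 rad and angle between the x axis of carton_d and the x axis of deck, either way round below 0.3 rad) and (height (world z) of carton_c between -0.01 and 0.045 m and angle between carton_c's own z axis and vertical below 0.15 rad)) or ((x of carton_a in the frame of deck between -0.025 and 0.025 m and y of carton_a in the frame of deck between -0.155 and 0.155 m and z of carton_a in the frame of deck between -0.006 and 0.006 m and angle between the z axis of carton_a and the z axis of deck, either way round below 0.12 rad and angle between the x axis of carton_a and the x axis of deck, either way round below 0.3 rad) and (x of carton_b in the frame of deck between -0.025 and 0.025 m and y of carton_b in the frame of deck between -0.155 and 0.155 m and z of carton_b in the frame of deck between -0.006 and 0.006 m and angle between the z axis of carton_b and the z axis of deck, either way round below 0.12 rad and angle between the x axis of carton_b and the x axis of deck, either way round below 0.3 rad) and (x of carton_c in the frame of deck between -0.025 and 0.025 m and y of carton_c in the frame of deck between -0.155 and 0.155 m and z of carton_c in the frame of deck between -0.006 and 0.006 m and angle between the z axis of carton_c and the z axis of deck, either way round below 0.12 rad and angle between the x axis of carton_c and the x axis of deck, either way round below 0.3 rad) and (height (world z) of carton_d between -0.01 and 0.045 m and angle between carton_d's own z axis and vertical below 0.15 rad))) and height (world z) of short_a between -0.01 and 0.045 m and angle between each of short_a, short_b's own z axis and vertical below 0.15 rad and height (world z) of short_b between -0.01 and 0.045 m and linear speed of each of carton_a, carton_b, carton_c, carton_d, carton_e below 0.02 m/s); the robot touches nothing.
It fails at once if a short carton, the tin, the spray can, the jar or the brush is shifted more than 30 mm from where it stood (distance of any of short_a, short_b, tin, spray, jar, brush from where it was at the start of the episode above 0.03 m).
It also fails if it takes over 72 s, if anything falls off the work surface, if the arm or the gripper's body presses on something with over 40 N, if the wrist force passes 120 N, or if a joint passes its speed limit or range.

## Working session

There is one attempt and no reset: what is moved stays moved. The work goes in short steps, each a Python script; the robot and the scene stay as the last script left them, time stands still between calls to the robot, and variables do not carry over. Pictures are saved under pics/ and viewed, and the job is handed in when it is done.

```bash
ls; mkdir -p pics
python3 - <<'E'
from station import r, kinematics, grab_frame, calibration, order, find_in
import cv2,numpy as np
for n in("top","side"):
    p,d=grab_frame(n); cv2.imwrite(f"pics/{n}0.png",p); np.save(f"{n}0.npy",d)
    c=calibration(n); print(n,c["fx"],c["fy"],c["cx"],c["cy"],{k:v for k,v in c.items() if k not in("fx","fy","cx","cy")})
for n in("top","side"):
  for q in("carton_a","short_a","deck"):
    print(n,q,[(np.round(x["rect"]).astype(int).tolist(),round(x["score"],2)) for x in find_in(n,q)])
print(r.read_time_s(), r.read_tcp_rot())
E
```

```text
pics
top 496.8840548796389 496.8840548796389 281.3070404029668 209.96460091341308 {'extrinsics': array([[ 0.1095735 , -0.9939714 ,  0.00380798, -0.03596326],
       [ 0.97298733,  0.10804186,  0.20401622, -0.51492418],
       [-0.20319771, -0.01864965,  0.9789601 , -1.38717275],
       [ 0.        ,  0.        ,  0.        ,  1.        ]])}
side 478.7313113242031 478.7313113242031 274.2377604855659 208.59776606672565 {'extrinsics': array([[ 0.98622146, -0.16532389, -0.00593603, -0.49491633],
       [ 0.10616787,  0.60499914,  0.78911623, -0.10417473],
       [-0.12686847, -0.77887358,  0.61421522, -1.29235814],
       [ 0.        ,  0.        ,  0.        ,  1.        ]])}
top carton_a [([200, 258, 238, 287], 0.98), ([167, 184, 192, 221], 0.75), ([126, 271, 165, 292], 0.64), ([302, 218, 321, 255], 0.6), ([345, 222, 368, 257], 0.59), ([393, 231, 423, 270], 0.56), ([342, 233, 358, 258], 0.43)]
top short_a [([400, 193, 423, 215], 0.63), ([311, 178, 337, 206], 0.63)]
top deck [([136, 156, 265, 231], 0.57)]
side carton_a [([240, 230, 280, 254], 0.98), ([253, 258, 295, 279], 0.95), ([248, 271, 290, 290], 0.88), ([166, 296, 212, 324], 0.8), ([181, 146, 195, 172], 0.79), ([190, 179, 221, 204], 0.74), ([256, 308, 301, 346], 0.62), ([242, 134, 275, 153], 0.62)]
side short_a []
side deck [([226, 125, 318, 196], 0.97)]
0.4 [-5.95467539e-05  8.29268308e-01 -5.58850662e-01 -8.31839320e-05]
```

Run:
```python
import cv2
p=cv2.imread("pics/top0.png")[140:310,90:460]; cv2.imwrite("pics/top0c.png",cv2.resize(p,None,fx=2.1,fy=2.1,interpolation=cv2.INTER_CUBIC))
p=cv2.imread("pics/side0.png")[100:370,130:360]; cv2.imwrite("pics/side0c.png",cv2.resize(p,None,fx=2.2,fy=2.2,interpolation=cv2.INTER_CUBIC))
```

```text
(no output)
```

View pics/top0.png

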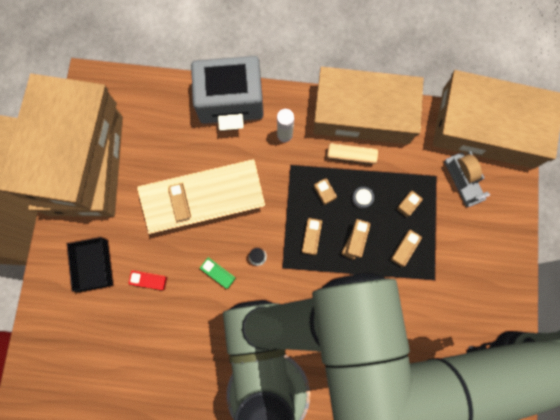

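```bash
sleep 0.1
```

```text
(no output)
```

View pics/top0c.png

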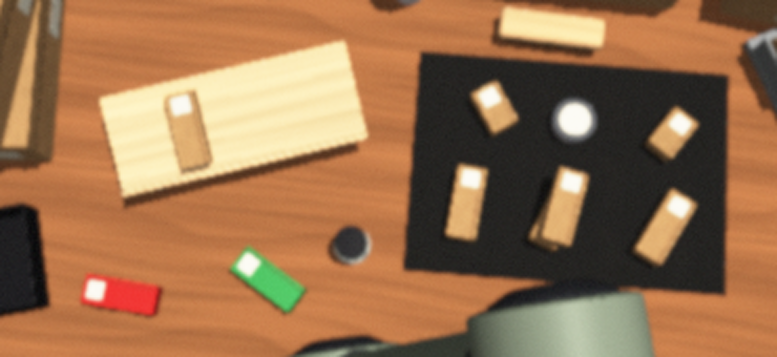

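View pics/side0c.png

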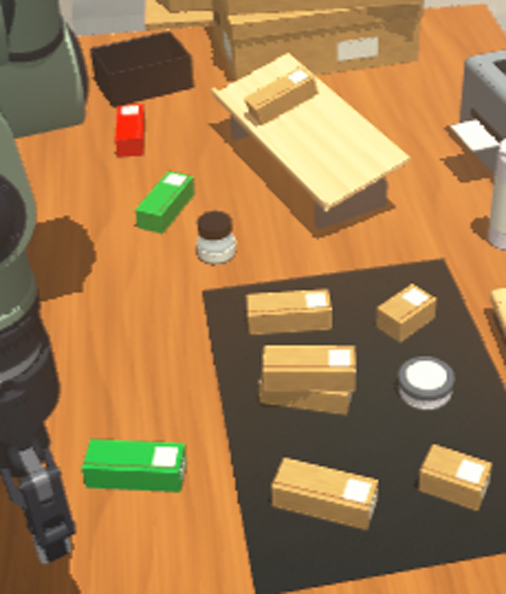

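The top view shows single long cartons near (312,237) and (406,248) px, and the a/b stack near (357,240). The shorts are near (325,191) and (410,203), the tin near (363,198), and the deck near (200,197) with carton_e at (179,202). Next I'll measure them by depth.

```bash
cat > vis.py <<'E'
import numpy as np,cv2
from station import r, kinematics, grab_frame, calibration, order, find_in
def cloud(n,d):
    c=calibration(n);E=c["extrinsics"];v,u=np.mgrid[:d.shape[0],:d.shape[1]]
    P=np.stack([(u-c["cx"])/c["fx"]*d,-(v-c["cy"])/c["fy"]*d,-d],-1)
    W=(P-E[:3,3])@E[:3,:3]; W[d<=0]=np.nan
    return W
def rectfit(pts):
    (c,s,a)=cv2.minAreaRect((pts*1000).astype(np.float32))
    if s[0]<s[1]: s=(s[1],s[0]);a+=90
    a=(a+90)%180-90
    return np.round(np.array(c)/1000,4),np.round(s,1),round(a,1)
E
cat > seg.py <<'E'
from vis import *
def run(n,p,d):
    W=cloud(n,d);hsv=cv2.cvtColor(p,cv2.COLOR_BGR2HSV)
    return W,hsv
if __name__=="__main__":
  for n in("top","side"):
    d=np.load(n+"0.npy");p=cv2.imread(f"pics/{n}0.png");W=cloud(n,d)
    hsv=cv2.cvtColor(p,cv2.COLOR_BGR2HSV)
    x,y,z=W[...,0],W[...,1],W[...,2]
    roi=(x>.25)&(x<.85)&(y>-.5)&(y<.0)
    for lo,hi in((.015,.031),(.031,.045),(.055,.08)):
        m=(roi&(z>lo)&(z<hi)).astype(np.uint8)
        k,l,st,_=cv2.connectedComponentsWithStats(m,connectivity=4)
        for i in range(1,k):
            if st[i,4]<60: continue
            q=W[l==i]; print(n,lo,hi,"px",st[i].tolist(),rectfit(q[:,:2]),"z",np.round(np.percentile(q[:,2],[10,50,90]),4))
E
python3 seg.py
python3 - <<'E'
from vis import *
for n in("top","side"):
    d=np.load(n+"0.npy");W=cloud(n,d);p=cv2.imread(f"pics/{n}0.png")
    def pr(t,u,v):
        print(n,t,np.round(W[v,u],4))
    if n=="top":
        for t,u,v in(("deck",220,195),("deck",205,215),("deck",200,180),("e",179,205),("mat",340,260),("bench",200,300),("jar",257,256),("grn",217,274)): pr(t,u,v)
    x,y,z=W[...,0],W[...,1],W[...,2]
    m=(x>.3)&(x<.9)&(y>0.03)&(y<.55)&(z>.045)&(z<.14)
    # plane fit with RANSAC-lite
    q=W[m]; best=0
    rng=np.random.default_rng(0)
    for _ in range(500):
        a=q[rng.choice(len(q),3,False)];nn=np.cross(a[1]-a[0],a[2]-a[0]);L=np.linalg.norm(nn)
        if L<1e-6: continue
        nn/=L; nn*=np.sign(nn[2]); 
        if nn[2]<.9 or nn[2]>.99: continue
        i=abs((q-a[0])@nn)<.003
        if i.sum()>best: best=i.sum();I=i
    s=q[I];c=s.mean(0);nn=np.linalg.svd(s-c)[2][2];nn*=np.sign(nn[2])
    nn_yaw=np.arctan2(-nn[1],-nn[0]); print(n,"normal",nn,"slope",np.arccos(nn[2]),"yaw",nn_yaw,len(s))
    ex=np.array([np.cos(nn_yaw)*nn[2],np.sin(nn_yaw)*nn[2],np.hypot(nn[0],nn[1])]);ey=np.cross(nn,ex)
    uv=np.stack([(s-c)@ex,(s-c)@ey],1); r_=rectfit(uv); print("rect",r_, "ctr",c+r_[0][0]*ex+r_[0][1]*ey)
    h=(q-c)@nn; e=q[(h>.022)&(h<.042)]; uv=np.stack([(e-c)@ex,(e-c)@ey],1)-r_[0]; 
    m2=(abs(uv[:,0])<.09)&(abs(uv[:,1])<.19);print("carton_e in deck",rectfit(uv[m2]),"h",np.median(h[(h>.022)&(h<.042)]))
E
```

```text
top 0.015 0.031 px [433, 124, 28, 26, 84] (array([ 0.7903, -0.4436]), array([104.1,  54. ]), 43.7) z [0.0171 0.0238 0.0293]
top 0.015 0.031 px [346, 134, 64, 9, 112] (array([ 0.7786, -0.2458]), array([193.9,   6.2]), 89.5) z [0.0173 0.0241 0.0295]
top 0.015 0.031 px [446, 153, 15, 28, 109] (array([ 0.7166, -0.4769]), array([86.9, 39.2]), -4.5) z [0.017  0.0207 0.0267]
top 0.015 0.031 px [353, 186, 21, 21, 305] (array([ 0.5901, -0.2164]), array([61. , 60.6]), 51.8) z [0.0232 0.0269 0.03  ]
top 0.031 0.045 px [315, 129, 48, 7, 81] (array([ 0.7788, -0.1245]), array([142.9,   4.9]), 89.9) z [0.0324 0.0377 0.0429]
top 0.031 0.045 px [364, 133, 35, 7, 61] (array([ 0.7783, -0.2536]), array([105.6,   4.5]), 90.0) z [0.0329 0.0384 0.0436]
top 0.031 0.045 px [328, 143, 50, 21, 679] (array([ 0.7182, -0.1723]), array([149.4,  46.5]), 88.0) z [0.0354 0.0394 0.0431]
top 0.031 0.045 px [315, 178, 22, 25, 264] (array([ 0.5942, -0.1014]), array([63.6, 41. ]), 34.4) z [0.0324 0.0354 0.0392]
top 0.031 0.045 px [400, 191, 23, 24, 259] (array([ 0.5851, -0.3546]), array([66.5, 39.4]), -33.7) z [0.0324 0.0
[... 3521 characters left out ...]
 0.0066]
top bench [ 0.236   0.2269 -0.0004]
top jar [0.3748 0.0747 0.0572]
top grn [0.3132 0.1828 0.0392]
top normal [-0.21164665 -0.08702417  0.97346417] slope 0.2308853677539665 yaw 0.39010418650916856 3495
rect (array([0.0683, 0.0368]), array([618. , 368.4]), -84.1) ctr [0.60560792 0.31272175 0.10268227]
carton_e in deck (array([-0.0684,  0.0344]), array([42.6, 41.2]), -0.9) h 0.029871077019890634
side normal [-0.21111023 -0.06879189  0.97503854] slope 0.2239017978874917 yaw 0.3150074508635302 2133
rect (array([0.0319, 0.0453]), array([587.4, 413.5]), -89.3) ctr [0.58579771 0.28889304 0.09603321]
carton_e in deck (array([-0.0574,  0.0404]), array([65.8, 50. ]), 2.1) h 0.03062711654030751
```

```bash
cat > deck.py <<'E'
from vis import *
def fit(n,p,d):
    W=cloud(n,d)
    hsv=cv2.cvtColor(p,cv2.COLOR_BGR2HSV)
    x,y,z=W[...,0],W[...,1],W[...,2]
    m=(x>.38)&(x<.68)&(y>.04)&(y<.48)&(z>.045)&(z<.15)
    m=m&(hsv[...,2]>130)
    k,l,st,_=cv2.connectedComponentsWithStats(m.astype(np.uint8)); i=1+np.argmax(st[1:,4]); 
    q=W[l==i]
    yaw=0.1;
    for _ in range(8):
        s=q if _==0 else q[abs(h)<max(.02/2**_,.003)]
        c=s.mean(0);nn=np.linalg.svd(s-c)[2][2];nn*=np.sign(nn[2]);h=(q-c)@nn
    yaw=np.arctan2(-nn[1],-nn[0])
    ex=np.array([np.cos(yaw)*nn[2],np.sin(yaw)*nn[2],np.hypot(nn[0],nn[1])]);ey=np.cross(nn,ex)
    uv=np.stack([(s-c)@ex,(s-c)@ey],1);R=rectfit(uv)
    ctr=c+R[0][0]*ex+R[0][1]*ey
    print(n,st[i],"slope",np.arccos(nn[2]),"yaw",yaw,"rect",R,"ctr",np.round(ctr,4),len(s))
    return W,ctr,yaw+np.radians((R[2]+90)%180)-0 
if __name__=="__main__":
  for n in("top","side"):
    W,c,_=fit(n,cv2.imread(f"pics/{n}0.png"),np.load(n+"0.npy"))
E
python3 deck.py
```

```text
top [ 138  159  127   74 5690] slope 0.26057408163027895 yaw 0.3539188568705071 rect (array([-0.002 ,  0.0059]), array([340. , 132.3]), 89.9) ctr [0.5289 0.2528 0.0809] 3283
side [ 226  124   91   72 3031] slope 0.25847053337604325 yaw 0.3515043286582906 rect (array([-0.0023,  0.0366]), array([346.2, 137.1]), -89.9) ctr [0.5253 0.2485 0.0803] 1998
```

```bash
cat > ops.py <<'E'
from vis import *
from scipy.spatial.transform import Rotation as Ro
DC=np.array([.5254,.2502,.080]);DY=.353;SL=.26
RD=Ro.from_euler('z',DY).as_matrix()@Ro.from_euler('y',-SL).as_matrix()  # columns: deck x,y,z
def quat(R):
    q=Ro.from_matrix(R).as_quat(); return [q[3],q[0],q[1],q[2]]
def tool(F,s=1):  # frame of carton -> tool: x=-y_c*s, z=-z_c
    x=-F[:,1]*s; z=-F[:,2]; return quat(np.stack([x,np.cross(z,x),z],1))
def yawF(a): return Ro.from_euler('z',a).as_matrix()
def deckpt(x,y,z): return DC+RD@np.array([x,y,z])
def todeck(W): return (W-DC)@RD
def ondeck(n,d):
    D=todeck(cloud(n,d)); h=D[...,2]
    m=((abs(D[...,0])<.075)&(abs(D[...,1])<.175)&(h>.026)&(h<.042)).astype(np.uint8)
    k,l,st,_=cv2.connectedComponentsWithStats(m,connectivity=4)
    for i in range(1,k):
        if st[i,4]>60: q=D[l==i]; print(n,st[i].tolist(),rectfit(q[:,:2]),"h",np.round(np.percentile(q[:,2],[5,50,95]),4))
    m=(abs(D[...,0])<.055)&(abs(D[...,1])<.165)&(abs(h)<.008); print(n,"deck face h",np.nanmedian(h[m]))
E
python3 - <<'E'
from ops import *
print(RD)
for n in("top","side"): ondeck(n,np.load(n+"0.npy"))
print(r.read_qpos())
for s in(1,-1):
  for t,p,F in(("c",[.4545,-.0765],yawF(np.radians(-4.2))),("b",[.4588,-.2075],yawF(np.radians(-9.8))),("d",[.4502,-.3535],yawF(np.radians(-27.2)))):
    for z in (.023,.2): print(s,t,z,np.round(kinematics.solve_ik(list(p)+[z],tool(F,s)) if kinematics.solve_ik(list(p)+[z],tool(F,s)) is not None else 9,2))
  for y in(-.135,-.05,.035,.135):
    for z in(.02,.1):
      k=kinematics.solve_ik(deckpt(-.003,y,z),tool(RD,s)); print(s,y,z,None if k is None else np.round(k,2))
E
```

```text
[[ 0.90680217 -0.34571438 -0.24122891]
 [ 0.33409491  0.93833979 -0.08887644]
 [ 0.25708055  0.          0.96638998]]
top [168, 182, 22, 38, 503] (array([0.0026, 0.0624]), array([99.6, 40.4]), -0.4) h [0.0273 0.0316 0.0365]
top deck face h -0.00022434519667849368
side [241, 130, 33, 21, 276] (array([-0.0002,  0.0593]), array([101.2,  50.5]), -2.0) h [0.0274 0.0323 0.0358]
side deck face h 0.0005350670234638283
[-1.32017176e+00  3.26293359e-01 -1.92719116e-01  1.05198731e+00
 -2.16250763e-05  1.43662295e+00]
1 c 0.023 [-0.33  0.41 -0.67  0.49  0.    2.89]
1 c 0.2 [-0.33  0.18 -0.44  0.95  0.    2.89]
1 b 0.023 [-0.57  0.47 -0.56  0.54  0.    2.74]
1 b 0.2 [-0.57  0.26 -0.34  0.97  0.    2.74]
1 d 0.023 [-0.79  0.57 -0.37  0.63  0.    2.82]
1 d 0.2 [-0.79  0.38 -0.16  1.03  0.    2.82]
1 -0.135 0.02 [ 0.04  0.32 -0.59  0.41  0.08  2.84]
1 -0.135 0.1 [ 0.03  0.19 -0.53  0.6   0.08  2.82]
1 -0.05 0.02 [ 0.21  0.31 -0.61  0.39  0.04  3.  ]
1 -0.05 0.1 [ 0.2   0.18 -0.55  0.58  0.04  3.  ]
1 0.035 0.02 [ 0.38  0.32 -0.59  0.4  -0.01 -3.11]
1 0.035 0.1 [ 0.38  0.19 -0.54  0.58 -0.01 -3.11]
1 0.135 0.02 [ 0.58  0.37 -0.52  0.43 -0.06 -2.92]
1 0.135 0.1 [ 0.59  0.24 -0.47  0.61 -0.06 -2.91]
-1 c 0.023 [-0.33  0.41 -0.67  0.49  0.   -0.25]
-1 c 0.2 [-0.33  0.18 -0.44  0.95  0.   -0.25]
-1 b 0.023 [-0.57  0.47 -0.56  0.54  0.   -0.4 ]
-1 b 0.2 [-0.57  0.26 -0.34  0.97  0.   -0.4 ]
-1 d 0.023 [-0.79  0.57 -0.37  0.63  0.   -0.32]
-1 d 0.2 [-0.79  0.38 -0.16  1.03  0.   -0.32]
-1 -0.135 0.02 [ 0.04  0.32 -0.59  0.41  0.08 -0.3 ]
-1 -0.135 0.1 [ 0.03  0.19 -0.53  0.6   0.08 -0.32]
-1 -0.05 0.02 [ 0.21  0.31 -0.61  0.39  0.04 -0.14]
-1 -0.05 0.1 [ 0.2   0.18 -0.55  0.58  0.04 -0.15]
-1 0.035 0.02 [ 0.38  0.32 -0.59  0.4  -0.01  0.03]
-1 0.035 0.1 [ 0.38  0.19 -0.54  0.58 -0.01  0.03]
-1 0.135 0.02 [ 0.58  0.37 -0.52  0.43 -0.06  0.22]
-1 0.135 0.1 [ 0.59  0.24 -0.47  0.61 -0.06  0.23]
```

```bash
cat >> ops.py <<'E'
def lift_to(p,zz): 
    q=list(r.read_tcp_pos()); q[2]=zz; r.move_straight(q,speed=.25)
def pick(xy,deg,zu):
    q=tool(yawF(np.radians(deg)),-1)
    r.move_gripper(.8,30)
    r.move_ptp([*xy,.20],q)
    r.move_straight([*xy,zu+.06],speed=.3)
    hit=r.move_straight([*xy,zu+.021],speed=.08,threshold=8)
    print("hit",hit,np.round(r.read_tcp_pos(),4))
    r.move_gripper(0.,30); print("opening",r.read_opening())
    r.move_straight([*xy,zu+.19],speed=.25)
    print("after lift opening",r.read_opening(),"F",np.round(r.read_force(),2),"t",r.read_time_s())
def place(x,y):
    q=tool(RD,-1)
    r.move_ptp(deckpt(x,y,.12),q)
    r.move_straight(deckpt(x,y,.036),speed=.2)
    r.dwell(.2)
    hit=r.move_straight(deckpt(x,y,.018),speed=.03,threshold=3)
    print("hit",hit,"deck frame tcp",np.round(todeck(np.array(r.read_tcp_pos())),4),"F",np.round(r.read_force(),2))
    return
def release():
    r.move_gripper(.62); r.dwell(.2)
    p=np.array(r.read_tcp_pos()); r.move_straight(p+RD[:,2]*.1,speed=.2)
    print("t",r.read_time_s())
def snap(tag):
    for n in("top","side"):
        p,d=grab_frame(n); cv2.imwrite(f"pics/{n}{tag}.png",p); np.save(f"{n}{tag}.npy",d); ondeck(n,d)
E
python3 - <<'E'
from ops import *
D=np.load("top0.npy");W=todeck(cloud("top",D))
for h in(.05,.1,.15,.2,.25):
    m=(abs(W[...,0])<.2)&(W[...,1]>.16)&(W[...,2]>h)&(W[...,2]<h+.05); print(h,"nearest +y obstacle",W[m][:,1].min() if m.any() else None)
pick([.4545,-.0765],-4.2,.003)
E
```

```text
0.05 nearest +y obstacle 0.2358679870711863
0.1 nearest +y obstacle 0.2390103844830922
0.15 nearest +y obstacle None
0.2 nearest +y obstacle None
0.25 nearest +y obstacle None
hit False [ 0.4551 -0.0767  0.0246]
opening 0.0021782376863618805
after lift opening -0.0018693274777830465 F [-0.23 -0.22 -0.35] t 5.25
```

Run:
```python
from ops import *
snap("1")
print(r.read_tcp_pos(),r.read_tcp_rot(),tool(yawF(np.radians(-4.2)),-1))
for n,b in(("top",(140,310,270,460)),("side",(100,370,130,420))):
    p=cv2.imread(f"pics/{n}1.png")[b[0]:b[1],b[2]:b[3]]; cv2.imwrite(f"pics/{n}1c.png",cv2.resize(p,None,fx=2.2,fy=2.2,interpolation=cv2.INTER_CUBIC))
```

```text
top [168, 182, 23, 38, 506] (array([0.0023, 0.0618]), array([99.7, 40.8]), -0.3) h [0.0274 0.0317 0.0365]
top deck face h -0.00029069810244063116
side deck face h 0.00047798500251132166
[ 0.45322659 -0.07608311  0.19126017] [-0.00147749  0.73254871  0.68071255 -0.00079268] [np.float64(-0.0), np.float64(0.7325428987873789), np.float64(0.6807208689589178), np.float64(0.0)]
```

```bash
sleep .1
```

```text
(no output)
```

View pics/side1c.png

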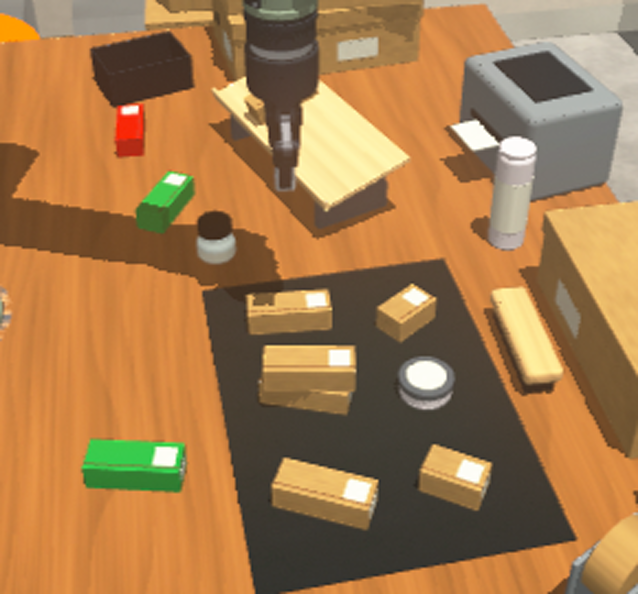

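View pics/top1c.png

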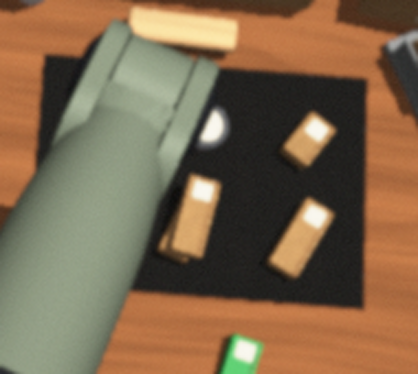

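Run:
```python
from ops import *
def proj(n,w):
    c=calibration(n);E=c["extrinsics"];p=E[:3,:3]@np.array(w)+E[:3,3]
    return p[0]/-p[2]*c["fx"]+c["cx"], -p[1]/-p[2]*c["fy"]+c["cy"]
t=np.array(r.read_tcp_pos()); print(t,r.read_opening())
print(proj("side",t-[0,0,.014]),proj("side",t))
d=np.load("side1.npy");W=cloud("side",d)
for v in range(150,192,4): print(v,np.round(W[v,259],3),np.round(W[v,263],3))
x,y,z=W[...,0],W[...,1],W[...,2]
m=((x>.35)&(x<.53)&(y>-.13)&(y<-.03)&(z>.031)&(z<.045)); print(rectfit(W[m][:,:2]),m.sum())
```

```text
[ 0.45322659 -0.07608311  0.19126017] -0.0033640325769581716
(np.float64(259.48824401594527), np.float64(193.28772895325113)) (np.float64(259.3462164536857), np.float64(188.6671645008672))
150 [ 0.45  -0.117  0.325] [ 0.46  -0.113  0.322]
154 [ 0.45  -0.115  0.314] [ 0.459 -0.118  0.314]
158 [ 0.449 -0.12   0.306] [ 0.458 -0.119  0.305]
162 [ 0.448 -0.126  0.3  ] [ 0.461 -0.098  0.281]
166 [ 0.446 -0.137  0.297] [ 0.456 -0.133  0.293]
170 [ 0.447 -0.131  0.282] [ 0.456 -0.131  0.281]
174 [ 0.45  -0.105  0.254] [ 0.458 -0.111  0.257]
178 [ 0.452 -0.089  0.232] [ 0.462 -0.086  0.229]
182 [ 0.452 -0.082  0.216] [ 0.461 -0.086  0.217]
186 [ 0.452 -0.084  0.205] [0.499 0.197 0.004]
190 [ 0.484  0.185 -0.001] [0.496 0.178 0.003]
(array([ 0.4534, -0.0793]), array([99.5, 44.9]), -3.3) 418
```

The gripper is empty and carton_c hasn't moved. In the side view the fingertips sit about 18 mm higher than the tool data says. I'll probe the bench to get the real tip offset.

Run:
```python
from ops import *
q=tool(yawF(0),-1); xy=[.335,-.10]
r.move_ptp([*xy,.08],q)
for o in(0.,.47,.8):
    r.move_gripper(o,30)
    hit=r.move_straight([*xy,-.012],speed=.06,threshold=4)
    print(o,r.read_opening(),hit,np.round(r.read_tcp_pos(),4),np.round(r.read_force(),2))
    r.move_straight([*xy,.05],speed=.2)
print(r.read_time_s())
```

```text
0.0 -0.0048813371456776795 True [ 0.3348 -0.0999 -0.0116] [-0.72 -0.49  5.1 ]
0.47 0.46969780786636667 False [ 0.3352 -0.1001 -0.0118] [-0.03  0.08 -0.71]
0.8 0.79661838410879 False [ 0.3352 -0.1001 -0.0118] [-0.08  0.03 -0.98]
12.3333
```

```bash
sed -i 's/zu+.06\]/zu+.03]/; s/zu+.021\]/zu-.012]/; s/zu+.19\]/zu+.14]/; s/deckpt(x,y,.036)/deckpt(x,y,.004)/; s/deckpt(x,y,.018)/deckpt(x,y,-.017)/; s/deckpt(x,y,.12)/deckpt(x,y,.07)/; s/\[\*xy,.20\]/[*xy,.15]/' ops.py
python3 - <<'E'
from ops import *
pick([.4542,-.0775],-4.0,.003)
for n in("side",):
    p,d=grab_frame(n); p=p[100:370,130:420]; cv2.imwrite(f"pics/{n}2c.png",cv2.resize(p,None,fx=2.2,fy=2.2,interpolation=cv2.INTER_CUBIC))
E
```

```text
hit False [ 0.4547 -0.0776 -0.0085]
opening 0.4649576783757198
after lift opening 0.4661626679089592 F [-0.68 -0.15 -0.65] t 15.5667
```

```bash
sleep .1
```

```text
(no output)
```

View pics/side2c.png

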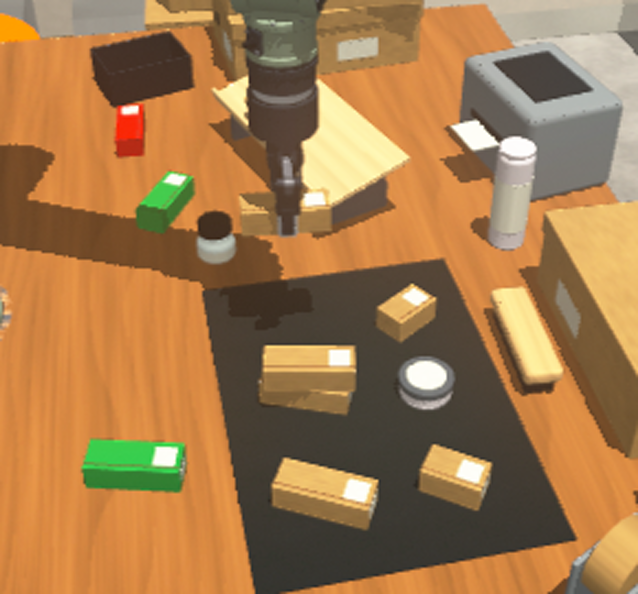

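The carton is held at its middle, with the fingertips flush with its underside. Next I'll place it.

```bash
sed -i 's/zu-.012\]/zu-.010]/' ops.py
python3 - <<'E'
from ops import *
place(-.003,-.11)
p,d=grab_frame("side"); p=p[100:230,180:360]; cv2.imwrite("pics/side3c.png",cv2.resize(p,None,fx=4,fy=4,interpolation=cv2.INTER_CUBIC))
print(r.read_opening())
E
```

```text
hit True deck frame tcp [-0.0031 -0.1099 -0.0119] F [ 0.25 -0.41  2.47]
0.4648549963010634
```

```bash
sleep .1
```

```text
(no output)
```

View pics/side3c.png

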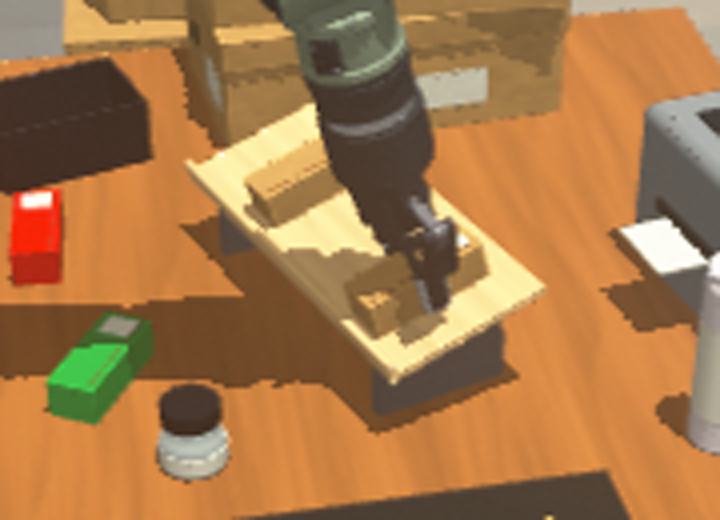

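Contact came at the expected height and the carton looks flat on the board. I'll release it and check.

Run:
```python
from ops import *
release()
r.move_ptp([.4588,-.2075,.15],tool(yawF(np.radians(-9.8)),-1))
snap("4")
d=np.load("side4.npy");W=cloud("side",d);x,y,z=W[...,0],W[...,1],W[...,2]
m=(x>.25)&(x<.6)&(y>-.45)&(y<-.25)&(z>.031)&(z<.045);print(rectfit(W[m][:,:2]))
p=cv2.imread("pics/side4.png")[100:370,130:420]; cv2.imwrite("pics/side4c.png",cv2.resize(p,None,fx=2.2,fy=2.2))
print(r.read_time_s())
```

```text
t 18.9417
top [229, 170, 22, 37, 486] (array([-0.0026, -0.1101]), array([99.9, 40. ]), -0.0) h [0.0275 0.0319 0.0365]
top [168, 182, 23, 38, 510] (array([0.0023, 0.0624]), array([99.6, 41. ]), -0.1) h [0.0273 0.0319 0.0365]
top deck face h -0.000389518627516332
side [287, 155, 14, 14, 124] (array([ 0.0228, -0.1116]), array([46.6, 43.8]), 87.1) h [0.0273 0.0321 0.0359]
side deck face h 0.0007146003572197488
(array([ 0.4228, -0.3384]), array([367.7,  85.1]), -11.6)
20.3583
```

```bash
sleep .1
```

```text
(no output)
```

View pics/side4c.png

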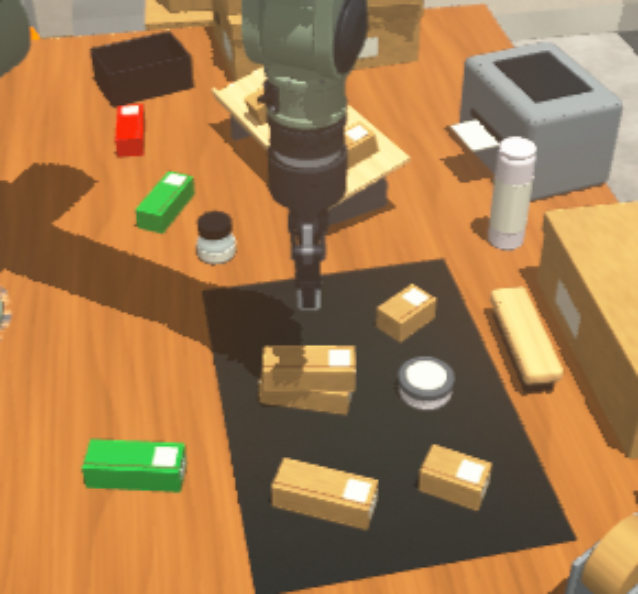

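The first carton landed at deck (-0.003, -0.110), square and flat. Next is carton_b.

Run:
```python
from ops import *
pick([.4588,-.2080],-9.8,.035)
o=r.read_opening()
if .4<o<.53:
    place(-.003,-.024); print(r.read_opening())
    release()
    r.move_ptp([.4500,-.3540,.15],tool(yawF(np.radians(-27.2)),-1))
    snap("5")
    p=cv2.imread("pics/side5.png")[100:370,130:420]; cv2.imwrite("pics/side5c.png",cv2.resize(p,None,fx=2.2,fy=2.2))
```

```text
hit False [ 0.4592 -0.2083  0.0255]
opening 0.46901683766077784
after lift opening 0.460887222144816 F [-0.46 -0.19 -1.82] t 23.1083
hit True deck frame tcp [-0.0029 -0.024  -0.01  ] F [0.05 0.29 0.79]
0.46139441109400725
t 27.0167
top [229, 170, 22, 37, 490] (array([-0.0027, -0.1101]), array([99.9, 39.9]), -0.0) h [0.0272 0.032  0.0369]
top [199, 177, 22, 38, 500] (array([-0.0027, -0.0243]), array([99.9, 40. ]), -0.2) h [0.0274 0.0318 0.0369]
top [168, 182, 23, 38, 518] (array([0.0023, 0.0622]), array([99.4, 40.5]), -0.0) h [0.0274 0.0318 0.0368]
top deck face h -0.00041478183443837004
side deck face h 0.0001995998751164843
```

```bash
sleep .1
```

```text
(no output)
```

View pics/side5c.png

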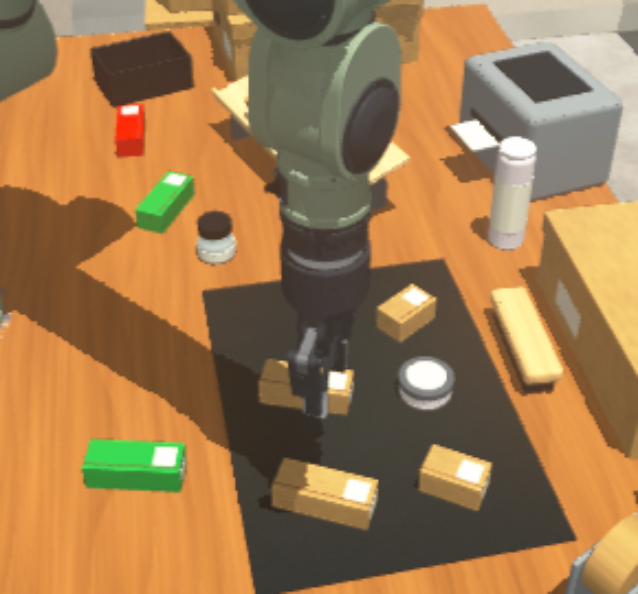

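Carton_b is placed and carton_a still lies flat on the mat. Carton_d goes next.

Run:
```python
from ops import *
pick([.4500,-.3545],-27.2,.003)
o=r.read_opening()
if .4<o<.53:
    place(-.003,.141); print(r.read_opening())
    release()
    r.move_ptp([.30,-.15,.25],tool(yawF(0),-1))
    snap("6")
    p=cv2.imread("pics/side6.png")[100:370,130:420]; cv2.imwrite("pics/side6c.png",cv2.resize(p,None,fx=2.2,fy=2.2))
```

```text
hit False [ 0.4501 -0.3546 -0.0068]
opening 0.46411153553712314
after lift opening 0.45953465739040394 F [-1.77 -0.07 -0.99] t 32.0333
hit True deck frame tcp [-0.003   0.1411 -0.01  ] F [-0.1  -0.1   2.39]
0.465433172283741
t 36.9333
top [229, 170, 22, 37, 495] (array([-0.0028, -0.11  ]), array([99.9, 39.9]), -0.2) h [0.0275 0.0318 0.0368]
top [199, 177, 22, 38, 495] (array([-0.0026, -0.0242]), array([99.8, 40.1]), 0.3) h [0.0274 0.0317 0.0367]
top [168, 182, 23, 38, 519] (array([0.0024, 0.0622]), array([99.5, 40.5]), -0.2) h [0.0271 0.0314 0.0362]
top [141, 190, 23, 38, 521] (array([-0.0022,  0.1407]), array([99.8, 41.4]), 0.5) h [0.0274 0.0315 0.0366]
top deck face h -0.0004359888697742838
side [229, 121, 32, 20, 257] (array([-0.0057,  0.1388]), array([100.1,  49. ]), -0.7) h [0.0274 0.032  0.0356]
side [241, 130, 32, 21, 275] (array([0.0002, 0.0603]), array([101.3,  47.3]), -1.3) h [0.0275 0.0323 0.0353]
side [252, 142, 34, 23, 314] (array([-0.0059, -0.0246]), array([99.9, 49.3]), -0.1) h [0.0279 0.0319 0.0361]
side [266, 155, 35, 24, 344] (array([-0.0048, -0.1111]), array([101.6,  48.2]), 2.1) h [0.0275 0.0323 0.0356]
side deck face h 0.0011753491486275237
```

```bash
sleep .1
```

```text
(no output)
```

View pics/side6c.png

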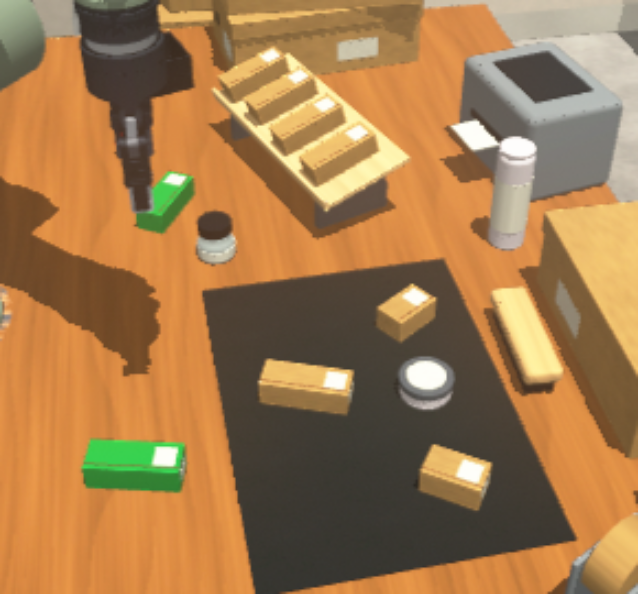

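View pics/top6.png

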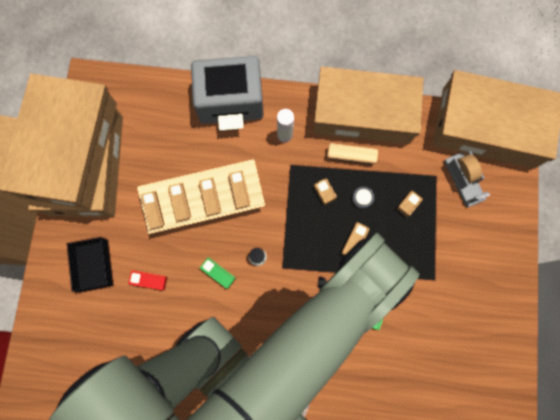

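Four cartons lie on the board, top view at about (152,210), (179,202), (209,196) and (239,190) px, all label side up. The fifth is flat on the mat at (356,239), the bystanders haven't moved, and the gripper is clear. I'll hand the job in.

Run:
```python
from station import *
order.hand_in()
```

```text
the job is handed in; nothing more can be done
```

The sloped ledge now holds exactly four long cartons, and I've handed the job in. I added carton_c, carton_b and carton_d next to carton_e. The leftover, carton_a, lies flat on the mat.

**Final placement (top camera, deck frame):** The board ran about 37 s on the clock at the last check, against the 72 s limit.

| Carton | x (mm) | y (mm) | Angle off front-to-back |
|---|---|---|---|
| carton_c | -3 | -110 | within 0.5° |
| carton_b | -3 | -24 | within 0.5° |
| carton_e | +2 | +62 | within 0.5° |
| carton_d | -2 | +141 | within 0.5° |

- **Flatness:** all four tops stand about 32 mm off the board, so they are lying flat, and their labels are up.
- **Bystanders:** the short cartons, tin, jar, spray can, brush and the green and red look-alikes look unmoved in the last pictures. I judged that by eye and did not measure it.

**What failed or disagreed:**
- **Missed first grasp:** the first try at carton_c closed above it, without moving it. A probe against the bench showed the shut fingertips about 26 mm farther back than the tool data says. I corrected for that, and the next three grasps held.
- **Camera difference:** the side camera reads the cartons 1–4 mm differently from the top camera, still well within tolerance.

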